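# Seat the panorama slide against its stop and swing the lamp over it

### The job

Get the panorama slide ready for viewing by pushing only, without picking anything up: push the long glass slide flat along the sill until its long side lies flush against the long fence of the brass stop and its end is flush against the short end piece. Then, with the slide in place, push the swing-arm lamp round until its shade is centred over the middle of the slide. Leave the red chimney, the tortoiseshell lens case and the small square slide where they are.

Things in the scene. Friction and masses are not known exactly. Their poses are not given: they have to be found in the camera images.
- slide: Panorama slide: clear glass with a dim landscape in a mid-brown wooden carrier, a loose flat block 80 mm (its x) by 180 mm (its y) by 14 mm high, 0.18 to 0.35 kg, lying flat on the sill. Origin: centre of the underside. It works equally well turned half round. It starts to the left (+y) of the stop's seat and on the robot's side of the fence.
- stop: Brass slide stop fixed to the sill: an L of two bars 12 mm wide, 10 mm high. Origin: on the sill, where the middle of the seated slide lies (axes parallel to the slide's). Long fence along its y on the far side: face towards the robot at x = +40 mm, from y = -102 to +198 mm. Short end piece along its x on the right: face towards the seat at y = -90 mm, from x = -25 to +52 mm.
- lamp_arm (a joint): Swing angle of the lamp arm about its upright pivot, rad. 0: the bar stands square out from the side of the cabinet; positive: swung towards the robot (anticlockwise from above). Range -0.9 to 1.2, starts at 0.5 to 1.0. Stiff friction hinge: needs about 1 to 2 N at the lamp, does not coast and stays where it is left.
- lamp_pivot (a point): Point on the pivot axis of the lamp arm, at the height of the bar's middle, 145 mm above the sill, 30 mm out from the left side of the slide cabinet (dark wood, fixed, 240 mm high, on the right). The bar is a round black iron rod 12 mm thick, level at that height.
- lamp_head (a point): Centre of the underside of the lamp shade at the end of the bar, 240 mm from the pivot axis, 120 mm above the sill. The shade is an upright black iron drum 80 mm in diameter from 120 to 165 mm above the sill, with a low dome up to 175 mm; nothing on the lamp is higher.
- chimney: Bystander, loose: red enamel lamp chimney, an upright tube 140 mm high, 80 mm across at the widest. Origin: centre of the foot. Leave alone.
- lens_case: Bystander, loose: tortoiseshell-pattern lens case, 60 mm (x) by 150 mm (y) by 34 mm high, lying on its flat. Origin: centre of the underside. Leave alone.
- square_slide: Bystander, loose: small square slide with a black border, 84 by 84 by 10 mm, lying flat. Origin: centre of the underside. Leave alone.

How it is judged:
By the outcome, as a careful person would: the job done as asked, in the order asked, and still so for the second after the job is handed in, with the robot touching nothing.
It also fails if it takes over 72 s, if anything falls off the work surface, if the arm or the gripper's body presses on something with over 40 N, if the wrist force passes 120 N, or if a joint passes its speed limit or range.

### The arm

A 7-joint arm with a two-finger parallel gripper is mounted at the origin on the work surface. World frame = base frame: x ahead of the robot, y to its left, z up, the work surface at z = 0. Lengths are in m, angles in rad, forces in N, time in s.
With the tool pointing down it reaches from about 0.425 to 1.025 m from the base axis. Payload 9.4 kg.
Tool frame: the origin (TCP) lies at the centre of the arm's flange, where the gripper is bolted on; the fingertips stand 186 mm ahead of it and the grasp point (between the pads) lies 167 mm ahead of it; z points along the fingers, y is the direction in which the jaws open and shut (so a half turn about z gives the same grasp; the last joint's range is limited). The gripper opens to 93 mm and grips with 3 to 60 N. Pads are 15 mm wide; open, the fingers measure 128 mm over their backs; the gripper's body (75 mm by 188 mm) begins 65 mm behind the grasp point.
Start: joints at [1.199, 0.599, -0.003, 1.599, 0.002, 0.943, -0.08], TCP at [0.211, -0.694, 0.405] pointing down, gripper open.
Joint ranges: [-2.57, 2.57], [-0.35, 1.97], [-1.29, 1.29], [0.11, 2.56], [-1.05, 4.19], [0.11, 1.86], [-2.63, 2.63]. Speed limits (rad/s): [2.22, 2.22, 3.01, 3.01, 3.14, 3.14, 3.14].

### API

Orientations are given as a unit quaternion [w, x, y, z].
In Python, from rig import env, eyes gives the robot as it stands. The module is installed in compiled form; this text tells all that it offers.
- The arm moves only by the shell command python3 -m jog 'ROWS' [OPENING]. ROWS is JSON, a list of rows, each a list of 6 numbers: the shift along the world's x, y, z in mm, then the turn, a rotation vector about the world's x, y, z in degrees. A call has 1 to 20 rows; each row shifts and turns the commanded pose from where the row before left it; what a row does not reach is not made up. A row lasts 1/12 s, in which the tool goes at most 41.7 mm and 7.16 degrees, less where a joint would pass 70% of its speed; a pose out of reach is approached as far as the arm can. A call is refused whole if a number of a shift passes 41.7 or a number of a turn 7.16, either way. A call with a gripper value outside its range is refused whole. OPENING is the opening, from 0 (shut) to 1 (fully open), set as the call begins (- or left out, the last holds). The fingers move at their own pace and stop on an object; the grip force is fixed at half the most. Time passes only in rows, so rows that do not move let the fingers close. It gives the time, the measured TCP pose, the force and the opening at its end, in the units of the state.
- env.observe(): the state, without advancing time (a new reading comes with each control period).
- eyes.capture(name): name is "side" or "top" or "wrist"; returns a dict with "img" (400x640x3 uint8, red, green, blue), "intrinsics" (3x3 intrinsics, pixels), "world_from_camera" (4x4, takes a point from camera to world coordinates). Camera axes: x right, y up, looking along -z (the intrinsics and any distortion apply to the point x, -y, -z); pixel columns grow to the right and rows downward; lengths in m; the calibration is good to about 2 mm. A picture is of the moment at which its call begins. There is no depth.
- env.job_done(): hands the job in, once; it reports no verdict.
The state is a dict: "t": time; "joint_pos": joint angles; "joint_velocities": joint speeds; "joint_efforts": joint torques, N m; "ee_pos": TCP position; "tool_rot": TCP orientation; "contact_force": force on the tool from outside, world axes, zero at the start; "moment": the same for the moment, N m; "gripper_width": finger opening in m.
Only numpy, scipy, OpenCV 4.12 (cv2) and the standard library are available. Lean on these libraries where they do the work, as an engineer would, in place of code of your own. Each camera call takes 0.05 s, during which the arm holds its last target. There are 200 camera calls.

## Working session

There is one attempt and no reset: what is moved stays moved. The work goes in short steps, Python scripts to look and compute and a shell command to move; the robot and the scene stay as the last step left them, time stands still between calls to the robot, and variables do not carry over. Pictures are saved under pics/ and viewed, about 8 in all and at most 12, crops included, and the job is handed in when it is done.

```bash
mkdir -p pics; cat > h.py <<'E'
import numpy as np, cv2
from rig import env, eyes
def snap(n,f):
    c=eyes.capture(n); cv2.imwrite('pics/'+f,c['img'][:,:,::-1]); np.savez('pics/'+f+'.npz',**c); return c
def ray(c,u,v,z):
    K=np.array(c['intrinsics']);T=np.array(c['world_from_camera'])
    d=np.linalg.inv(K)@[u,v,1]; d=T[:3,:3]@[d[0],-d[1],-d[2]]; o=T[:3,3]
    return o+d*(z-o[2])/d[2]
def proj(c,p):
    K=np.array(c['intrinsics']);T=np.array(c['world_from_camera'])
    q=T[:3,:3].T@(np.array(p)-T[:3,3]); q=K@[q[0],-q[1],-q[2]]; return q[:2]/q[2]
E
python3 - <<'E'
from h import *
for n in('top','side'):
    c=snap(n,n+'0.png');print(n,np.round(c['intrinsics'],1).tolist(),np.round(c['world_from_camera'],3).tolist(),[k for k in c])
s=env.observe();print(s['t'],s['ee_pos'],s['tool_rot'],s['gripper_width'])
E
```

```text
top [[389.9, 0.0, 322.4], [0.0, 389.9, 195.3], [0.0, 0.0, 1.0]] [[-0.048, 0.976, -0.214, 0.33], [-0.999, -0.048, 0.006, 0.032], [-0.004, 0.214, 0.977, 1.196], [0.0, 0.0, 0.0, 1.0]] ['img', 'intrinsics', 'world_from_camera']
side [[473.0, 0.0, 314.3], [0.0, 473.0, 207.0], [0.0, 0.0, 1.0]] [[-0.934, 0.273, -0.232, 0.288], [-0.358, -0.723, 0.59, 0.686], [-0.007, 0.634, 0.773, 0.949], [0.0, 0.0, 0.0, 1.0]] ['img', 'intrinsics', 'world_from_camera']
0.1 [ 0.21059979 -0.69355983  0.40393488] [-6.83653026e-04  9.89155072e-01  1.46873249e-01 -1.56662122e-04] 0.0930675671650958
```

View pics/top0.png

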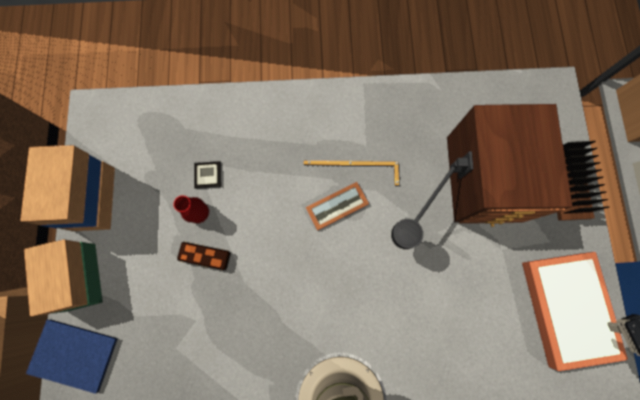

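View pics/side0.png

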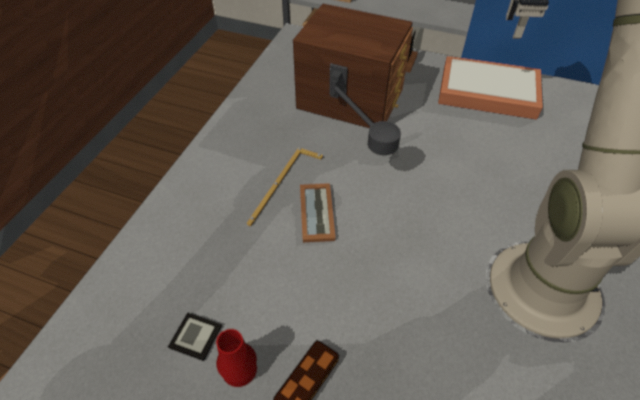

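Top view: the stop's fence runs from (305,163) to (398,163) with its end piece down to (397,185). The slide is at (338,206), the shade at (407,233) and the pivot near (462,160). The side view agrees. Next I'll measure these with masks.

```bash
cat >> h.py <<'E'
def big(mask,roi):
    m=np.zeros_like(mask); u0,v0,u1,v1=roi; m[v0:v1,u0:u1]=mask[v0:v1,u0:u1]
    m=cv2.morphologyEx(m,cv2.MORPH_CLOSE,np.ones((3,3),np.uint8))
    cs,_=cv2.findContours(m,cv2.RETR_EXTERNAL,cv2.CHAIN_APPROX_NONE)
    return max(cs,key=cv2.contourArea)[:,0,:].astype(float)
def rect(c,roi,lo,hi,z):
    k=big(cv2.inRange(cv2.cvtColor(c['img'],cv2.COLOR_RGB2HSV),lo,hi),roi)
    w=np.array([ray(c,u,v,z)[:2] for u,v in k],np.float32)*1000
    return w,cv2.minAreaRect(w)
SL=((3,90,60),(14,255,255)); ST=((15,100,80),(28,255,255))
E
python3 - <<'E'
from h import *
R={'top':((295,175,380,240),(295,150,405,190),(380,205,430,255)),'side':((290,175,345,250),(240,140,330,230),(362,115,405,158))}
for n in('top','side'):
    c=dict(np.load(f'pics/{n}0.png.npz'))
    h=cv2.cvtColor(c['img'],cv2.COLOR_RGB2HSV)
    w,r=rect(c,R[n][0],*SL,.014); print(n,'slide',r, np.round(cv2.boxPoints(r)).tolist())
    w,r=rect(c,R[n][1],*ST,.010); print(' stop',r,np.round(cv2.boxPoints(r)).tolist())
    k=big(cv2.inRange(h,(0,0,0),(179,255,62)),R[n][2]); (u,v),rad=cv2.minEnclosingCircle(k.astype(np.float32)); print(' shade',u,v,rad,ray(c,u,v,.145))
c=dict(np.load('pics/top0.png.npz'))
print('pivot',ray(c,462,160,.15)); 
for p in [(305,163),(394,163),(397,163),(397,185)]: print(ray(c,*p,.01))
big_=[cv2.resize(cv2.imread('pics/top0.png')[140:260,290:490],None,fx=4,fy=4,interpolation=2)]
cv2.imwrite('pics/crop.png',big_[0])
E
```

```text
top slide ((555.1735229492188, -20.408531188964844), (81.25314331054688, 179.8032989501953), 24.27488899230957) [[481.0, 45.0], [555.0, -119.0], [629.0, -86.0], [555.0, 78.0]]
 stop ((687.6176147460938, -77.18717956542969), (304.5665588378906, 72.2159423828125), 73.69149780273438) [[610.0, -213.0], [680.0, -233.0], [765.0, 59.0], [696.0, 79.0]]
 shade 399.0 238.0 10.816754341125488 [ 0.43284519 -0.17576377  0.145     ]
side slide ((558.7675170898438, -17.758148193359375), (79.96372985839844, 186.73516845703125), 24.144140243530273) [[484.0, 51.0], [560.0, -119.0], [633.0, -87.0], [557.0, 84.0]]
 stop ((692.222900390625, -75.96170043945312), (306.2816162109375, 73.96652221679688), 73.66091918945312) [[614.0, -213.0], [685.0, -233.0], [771.0, 61.0], [700.0, 81.0]]
 shade 382.8968811035156 142.33029174804688 15.711739540100098 [ 0.44512242 -0.18053336  0.145     ]
pivot [ 0.64122793 -0.3702888   0.15      ]
[0.69748118 0.07369626 0.01      ]
[ 0.68358905 -0.20799061  0.01      ]
[ 0.68312123 -0.21747657  0.01      ]
[ 0.61157843 -0.21109112  0.01      ]
```

View pics/crop.png

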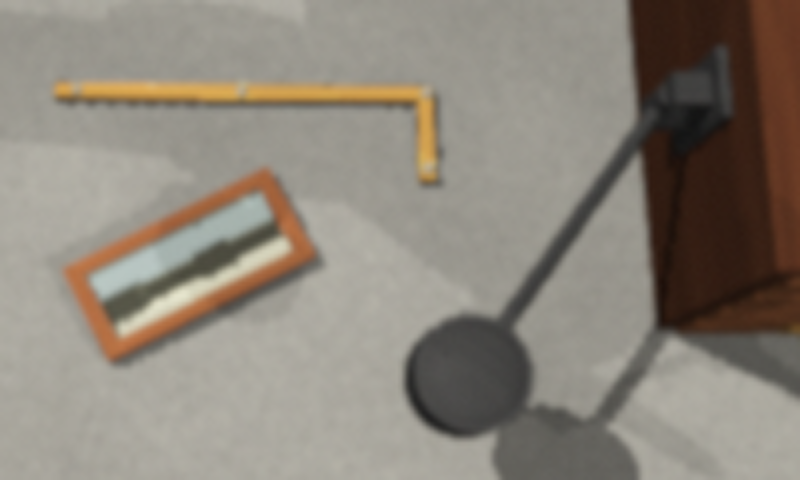

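```bash
cat > st.py <<'E'
from h import *
R={'top':(295,150,405,190),'side':(240,140,330,230)}
for n in('top','side'):
    c=dict(np.load(f'pics/{n}0.png.npz'))
    w,r=rect(c,R[n],*ST,.010)
    # rough frame: fence along yaw0, rotate, split far edge / end
    yaw=np.radians(-2.5)
    for _ in range(4):
        M=np.array([[np.cos(yaw),np.sin(yaw)],[-np.sin(yaw),np.cos(yaw)]]); q=w@M.T
        y0,y1=q[:,1].min(),q[:,1].max()
        mid=q[(q[:,1]>y0+30)&(q[:,1]<y1-15)]
        xc=np.median(mid[:,0]); far=mid[mid[:,0]>xc]; near=mid[(mid[:,0]<=xc)&(mid[:,0]>xc-20)]
        a=np.polyfit(far[:,1],far[:,0],1); b=np.polyfit(near[:,1],near[:,0],1)
        yaw-=np.arctan((a[0]+b[0])/2)
    e=q[q[:,0]<far[:,0].mean()-20]; ym=np.median(e[:,1]); 
    print(n,'yaw',np.degrees(yaw),np.degrees([a[0],b[0]]),'far',far[:,0].mean(),'near',near[:,0].mean(),'y',y0,y1,'end x',q[:,0].min(),'end y',e[e[:,1]>ym][:,1].mean(),e[e[:,1]<ym][:,1].mean())
    for o in ([far[:,0].mean()-52,y0+102],[far[:,0].mean()-52,y1-198]): print('  origin',M.T@np.array(o))
E
python3 st.py; python3 - <<'E'
from h import *
t=dict(np.load('pics/top0.png.npz'));s=dict(np.load('pics/side0.png.npz'))
print('shade top', ray(t,407.5,233.5,.168))
for c,n,roi in((t,'top',(385,210,432,252)),(s,'side',(362,112,408,160))):
    g=cv2.cvtColor(c['img'],cv2.COLOR_RGB2GRAY);u0,v0,u1,v1=roi
    print(n);print(g[v0:v1:3,u0:u1:3])
cv2.imwrite('pics/crop2.png',cv2.resize(s['img'][50:170,290:430,::-1],None,fx=5,fy=5,interpolation=2))
E
```

```text
top yaw -3.6716954499768697 [-0.22478452  0.22478452] far 699.0103403287103 near 688.1539265311453 y -176.28062224545658 121.55552421103602 end x 623.7941935628883 end y -164.00764087364396 -175.0962335690434
  origin [ 640.92539062 -115.5622559 ]
  origin [ 640.78681891 -117.72166787]
side yaw -3.4670976874514365 [-0.16960665  0.16960666] far 703.7755385985968 near 692.512853035528 y -178.64015231976973 123.12728752360913 end x 627.5132292302643 end y -163.9642468015326 -175.47330990025165
  origin [ 645.94774831 -115.91622888]
  origin [ 646.05463485 -114.152024  ]
shade top [ 0.44134819 -0.19468382  0.168     ]
top
[[170 171 170 167 167 168 158 155 152 151 154 151  95  63 138 152]
 [169 169 167 168 167 165 167 169 151 151 152 121  64 113 152 150]
 [170 169 167 170 167 167 165 162 156 155 140  70  83 149 150 147]
 [169 170 167 166 169 150 112  87  90 107  85  75 143 150 151 152]
 [167 169 167 166 116  76  69  68  68  64  65 104 151 150 148 151]
 [168 166 168 111  72  71  72  72  70  69  66  65 134 147 148 150]
 [167 169 146  68  76  75  75  72  71  69  67  63  89 146 150 150]
 [166
[... 842 characters left out ...]
  64  63  58  96 130 130 129]
 [117 118 105  66  69  66  68  69  69  67  68  64  63 126 130 128]
 [116 118  91  67  66  68  70  68  69  71  69  68  64 113 131 129]
 [117 118  74  66  69  71  72  73  72  72  70  68  66 122 130 123]
 [117 115  65  50  62  70  72  74  72  70  68  63  48 117 120 120]
 [117 115  59  49  52  55  60  59  64  58  47  38  48 119 120 123]
 [118 117  64  50  51  52  52  50  46  43  36  31  60 123 124 125]
 [117 117  98  53  52  53  53  48  47  41  37  36  67  91  84  84]
 [117 120 118  94  56  52  48  47  44  41  38  49  77  83  82  82]
 [120 117 118 119 111  85  64  57  56  71  66  71  78  80  83  82]
 [117 118 117 117 118 118 116 113 114  98  71  72  79  82  81  82]]
```

View pics/crop2.png

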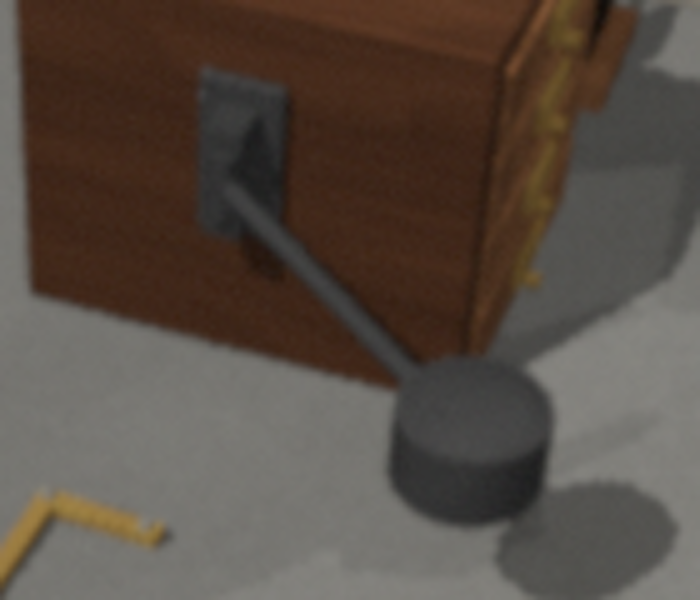

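The side crop shows the shade's top disc near full-image pixel (384,132) and the bar running to the bracket. The stop is at about (643.5, -116) mm with yaw -3.6°. In its frame the slide sits at (-92, 91) with yaw +28°. I'll push with both fingers open, parallel to the fence. The first move takes the tool across, above the lamp.

```bash
python3 -m jog '[[12,34,0,0,0,-1.05],[12,34,0,0,0,-1.05],[12,34,0,0,0,-1.05],[12,34,0,0,0,-1.05],[12,34,0,0,0,-1.05],[12,34,0,0,0,-1.05],[12,34,0,0,0,-1.05],[12,34,0,0,0,-1.05],[12,34,0,0,0,-1.05],[12,34,0,0,0,-1.05],[12,34,0,0,0,-1.05],[12,34,0,0,0,-1.05],[12,34,0,0,0,-1.05],[12,34,0,0,0,-1.05],[12,34,0,0,0,-1.05],[12,34,0,0,0,-1.05],[12,34,0,0,0,-1.05],[12,34,0,0,0,-1.05],[12,34,0,0,0,-1.05],[12,30,0,0,0,-0.5]]' 1
cat > pose.py <<'E'
from h import *
from scipy.spatial.transform import Rotation as Ro
s=env.observe(); q=s['tool_rot']; R=Ro.from_quat([q[1],q[2],q[3],q[0]]).as_matrix()
O=np.array([643.5,-115.8]); yw=np.radians(-3.57); M=np.array([[np.cos(yw),np.sin(yw)],[-np.sin(yw),np.cos(yw)]])
print('t',s['t'],'p',np.round(s['ee_pos']*1000,1),'stop',np.round(M@(s['ee_pos'][:2]*1000-O),1),'jaw',np.degrees(np.arctan2(R[1,1],R[0,1]))%180,'down',np.round(R[:,2],4),'F',np.round(s['contact_force'],1),s['gripper_width'])
E
python3 pose.py
```

```text
t: 1.77
ee_pos: [0.4508, -0.0155, 0.4047]
tool_rot: [-0.0, 1.0, -0.031, -0.0]
contact_force: [-0.1, -0.1, -0.2]
gripper_width: 0.0934
t 1.7667 p [450.8 -15.5 404.7] stop [-198.6   88.1] jaw 86.43212145537197 down [-1.e-04  2.e-04 -1.e+00] F [-0.1 -0.1 -0.2] 0.0933669697149357
```

```bash
python3 -m jog '[[0,0,-30,0,0,0],[0,0,-30,0,0,0],[0,0,-30,0,0,0],[0,0,-30,0,0,0],[0,0,-30,0,0,0],[0,0,-30,0,0,0],[0,0,-22,0,0,0],[0,0,-8,0,0,0],[0,0,-3,0,0,0],[0,0,0,0,0,0]]' && python3 -m jog '[[6,-0.4,0,0,0,0],[6,-0.4,0,0,0,0],[6,-0.4,0,0,0,0],[6,-0.4,0,0,0,0],[6,-0.4,0,0,0,0],[6,-0.4,0,0,0,0],[6,-0.4,0,0,0,0],[6,-0.4,0,0,0,0],[6,-0.4,0,0,0,0],[6,-0.4,0,0,0,0],[6,-0.4,0,0,0,0],[6,-0.4,0,0,0,0],[6,-0.4,0,0,0,0],[6,-0.4,0,0,0,0],[6,-0.4,0,0,0,0]]' && python3 pose.py && python3 -c "
from h import *
c=snap('side','side1.png'); cv2.imwrite('pics/s1.png',cv2.resize(c['img'][90:270,200:440,::-1],None,fx=3,fy=3))"
```

```text
t: 2.6
ee_pos: [0.4514, -0.0178, 0.1917]
tool_rot: [0.0, 1.0, -0.031, -0.002]
contact_force: [-0.5, -0.8, 0.8]
gripper_width: 0.0928
t: 3.85
ee_pos: [0.5421, -0.0238, 0.1929]
tool_rot: [0.0, 1.0, -0.031, -0.001]
contact_force: [-1.0, 0.0, -0.7]
gripper_width: 0.0925
t 3.85 p [542.1 -23.8 192.9] stop [-107.    85.5] jaw 86.44235248310973 down [-0.0017  0.     -1.    ] F [-1.   0.  -0.7] 0.09253592988568891
```

View pics/s1.png

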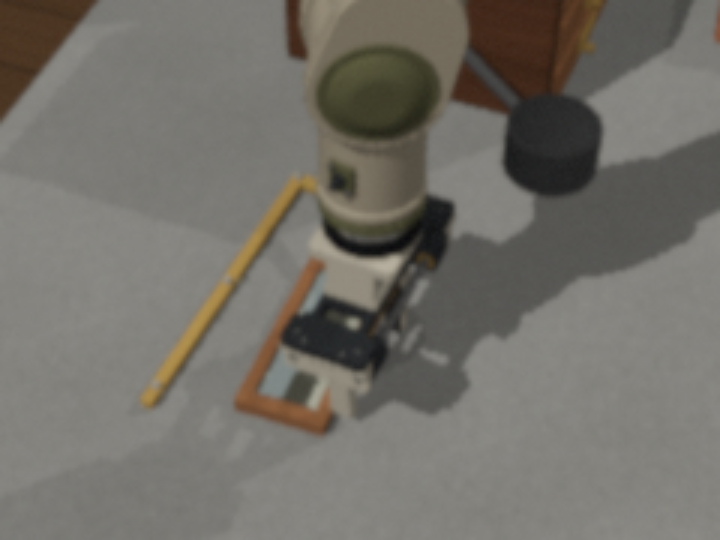

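The slide (left end at crop (285,415)) has turned nearly parallel to the fence, with both fingers on its near side. I'll push on to the fence.

```bash
python3 -m jog '[[5,-0.3,-2,0,0,0],[5,-0.3,0,0,0,0],[5,-0.3,0,0,0,0],[5,-0.3,0,0,0,0],[5,-0.3,0,0,0,0],[5,-0.3,0,0,0,0],[5,-0.3,0,0,0,0],[5,-0.3,0,0,0,0],[5,-0.3,0,0,0,0],[4,-0.3,0,0,0,0],[3,-0.2,0,0,0,0],[2,-0.2,0,0,0,0],[0,0,0,0,0,0]]' && python3 -m jog '[[1.5,-0.1,0,0,0,0],[1.5,-0.1,0,0,0,0],[0,0,0,0,0,0]]' && python3 -m jog '[[1.5,-0.1,0,0,0,0],[1.5,-0.1,0,0,0,0],[0,0,0,0,0,0]]' && python3 pose.py
```

```text
t: 4.98
ee_pos: [0.5959, -0.0272, 0.1909]
tool_rot: [-0.0, 1.0, -0.031, -0.001]
contact_force: [0.1, -0.1, -0.7]
gripper_width: 0.0928
t: 5.23
ee_pos: [0.5985, -0.0274, 0.191]
tool_rot: [0.0, 1.0, -0.031, -0.001]
contact_force: [-2.0, -0.2, 0.0]
gripper_width: 0.093
t: 5.48
ee_pos: [0.6018, -0.0276, 0.1909]
tool_rot: [0.0, 1.0, -0.031, -0.001]
contact_force: [-1.2, -0.4, 1.0]
gripper_width: 0.0932
t 5.4833 p [601.8 -27.6 190.9] stop [-47.1  85.4] jaw 86.44057892921676 down [-0.0012 -0.     -1.    ] F [-1.2 -0.4  1. ] 0.09324558464816234
```

```bash
for i in 1 ; do python3 -m jog '[[1,0,0,0,0,0],[0,0,0,0,0,0]]' | grep -E 'force|ee_pos'; python3 -m jog '[[1,0,0,0,0,0],[0,0,0,0,0,0]]'| grep -E 'force|ee_pos'; python3 -m jog '[[1,0,0,0,0,0],[0,0,0,0,0,0]]'| grep -E 'force|ee_pos'; python3 -m jog '[[1,0,0,0,0,0],[0,0,0,0,0,0]]'| grep -E 'force|ee_pos'; done
```

```text
ee_pos: [0.6026, -0.0276, 0.1909]
contact_force: [-2.1, -0.6, 1.4]
ee_pos: [0.6029, -0.0276, 0.1908]
contact_force: [-5.7, 0.3, 2.8]
ee_pos: [0.6033, -0.0276, 0.1907]
contact_force: [-7.1, 0.1, 5.6]
ee_pos: [0.6036, -0.0276, 0.1906]
contact_force: [-9.8, 0.6, 7.2]
```

The wrist reads 10 N against the fence. Next I back off, rise, shut the fingers and move to the slide's left end, then take a look.

```bash
python3 -m jog '[[-10,0.6,0,0,0,0],[-12,0.6,0,0,0,0],[0,0,25,0,0,0],[0,0,25,0,0,0],[18,30,0,0,0,0],[18,30,0,0,0,0],[18,30,0,0,0,0],[19,35,0,0,0,0],[0,0,0,0,0,0],[0,0,0,0,0,0]]' 0 && python3 pose.py && python3 -c "
from h import *
c=snap('top','top2.png'); d=snap('side','side2.png'); cv2.imwrite('pics/s2.png',np.hstack([cv2.resize(x['img'][a:a+100,b:b+130,::-1],None,fx=3,fy=3) for x,a,b in((c,140,295),(d,130,230))]))"
```

```text
t: 6.98
ee_pos: [0.6572, 0.1017, 0.2409]
tool_rot: [-0.001, 1.0, -0.029, 0.0]
contact_force: [-0.4, -0.9, 0.1]
gripper_width: 0.0309
t 6.9833 p [657.2 101.7 240.9] stop [1.00e-01 2.18e+02] jaw 86.67400038728897 down [ 8.0e-04  2.1e-03 -1.0e+00] F [-0.4 -0.9  0.1] 0.03091067855820686
```

View pics/s2.png

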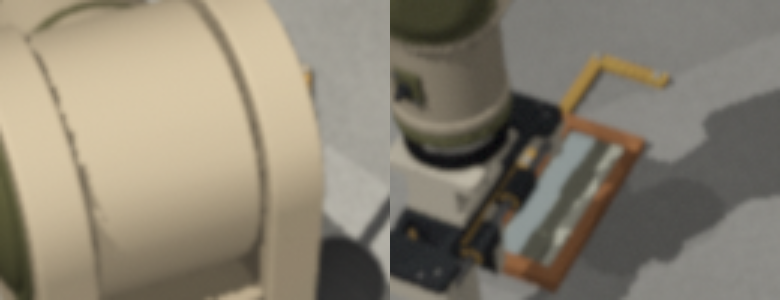

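In the side crop the slide lies parallel to the fence. Its near corners are at full-image (282.7,226) and (313.3,178.3).

```bash
python3 -c "
from h import *
c=dict(np.load('pics/side2.png.npz'))
O=np.array([646,-115.]); yw=np.radians(-3.5); M=np.array([[np.cos(yw),np.sin(yw)],[-np.sin(yw),np.cos(yw)]])
for p in((282.7,226),(313.3,178.3),(288.5,168.5)): print(M@(ray(c,*p,.014)[:2]*1000-O))
"
python3 -m jog '[[0,0,-25,0,0,0],[0,0,-20,0,0,0],[0,0,-4,0,0,0],[0,0,0,0,0,0]]' 0
```

```text
[-35.98283046 169.82533398]
[-38.29256002  -7.31071582]
[ 38.92763346 -12.77649221]
t: 7.42
ee_pos: [0.6557, 0.097, 0.1907]
tool_rot: [0.001, 0.999, -0.032, -0.002]
contact_force: [-0.1, -0.3, -0.8]
gripper_width: 0.0011
```

```bash
python3 -m jog '[[-0.4,-6,0,0,0,0],[-0.4,-6,0,0,0,0],[-0.4,-6,0,0,0,0],[-0.4,-6,0,0,0,0],[-0.4,-6,0,0,0,0],[-0.4,-6,0,0,0,0],[-0.4,-6,0,0,0,0],[-0.4,-6,0,0,0,0],[-0.4,-6,0,0,0,0],[-0.4,-6,0,0,0,0],[-0.4,-6,0,0,0,0],[-0.4,-6,0,0,0,0],[-0.4,-6,0,0,0,0],[-0.4,-6,0,0,0,0],[-0.3,-4,0,0,0,0],[-0.2,-3,0,0,0,0],[0,0,0,0,0,0]]' && python3 pose.py
python3 -c "
from h import *
d=snap('side','side3.png'); cv2.imwrite('pics/s3.png',cv2.resize(d['img'][110:240,230:390,::-1],None,fx=4,fy=4,interpolation=2))"
```

```text
t: 8.83
ee_pos: [0.6504, 0.0065, 0.192]
tool_rot: [0.0, 1.0, -0.032, -0.001]
contact_force: [-0.2, 2.1, 4.9]
gripper_width: 0.0006
t 8.8333 p [650.4   6.5 192. ] stop [ -0.7 122.5] jaw 86.38962096353963 down [-1.5e-03 -4.0e-04 -1.0e+00] F [-0.2  2.1  4.9] 0.0005767451101118572
```

View pics/s3.png

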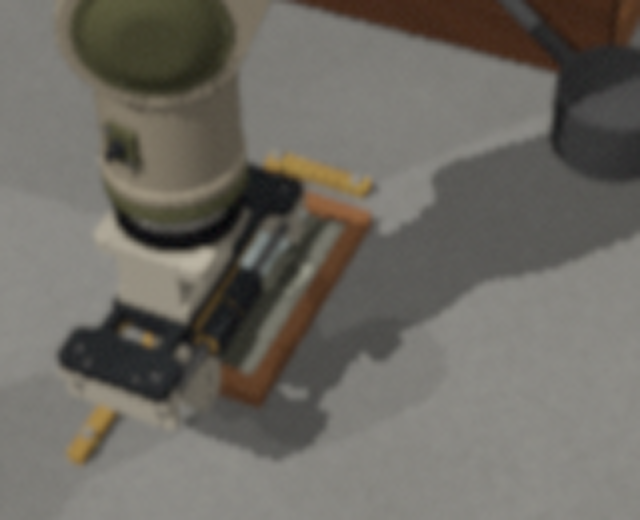

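The slide is parallel to the fence, with a gap of about 15 mm to the end piece (crop (320,175) against (340,205)). I'll continue gently.

```bash
python3 -m jog '[[-0.2,-3,0,0,0,0],[-0.2,-3,0,0,0,0],[-0.2,-3,0,0,0,0],[-0.1,-1.5,0,0,0,0],[0,0,0,0,0,0]]'| grep -E 'force|ee_pos'
python3 -m jog '[[0,-1.5,0,0,0,0],[0,0,0,0,0,0]]'| grep -E 'force|ee_pos'; python3 -m jog '[[-0.1,-1.5,0,0,0,0],[0,0,0,0,0,0]]'| grep -E 'force|ee_pos';python3 -m jog '[[-0.1,-1.5,0,0,0,0],[0,0,0,0,0,0]]'| grep -E 'force|ee_pos'
```

```text
ee_pos: [0.6497, -0.0035, 0.192]
contact_force: [-0.3, 3.6, 4.0]
ee_pos: [0.6497, -0.0047, 0.192]
contact_force: [-0.8, 3.9, 4.5]
ee_pos: [0.6496, -0.0062, 0.192]
contact_force: [0.5, 4.0, 4.9]
ee_pos: [0.6495, -0.0076, 0.192]
contact_force: [0.3, 4.5, 4.4]
```

```bash
python3 -m jog '[[-0.1,-1.5,0,0,0,0],[0,0,0,0,0,0]]'| grep -E 'force|ee_pos'
python3 -m jog '[[0,-1,0,0,0,0],[0,0,0,0,0,0]]'| grep -E 'force|ee_pos'; python3 -m jog '[[-0.1,-1,0,0,0,0],[0,0,0,0,0,0]]'| grep -E 'force|ee_pos';python3 -m jog '[[0,-1,0,0,0,0],[0,0,0,0,0,0]]'| grep -E 'force|ee_pos'
```

```text
ee_pos: [0.6494, -0.0091, 0.192]
contact_force: [-0.1, 4.8, 6.0]
ee_pos: [0.6494, -0.0101, 0.192]
contact_force: [0.4, 3.8, 5.1]
ee_pos: [0.6493, -0.011, 0.192]
contact_force: [0.1, 4.3, 5.4]
ee_pos: [0.6493, -0.012, 0.192]
contact_force: [0.7, 3.7, 4.9]
```

```bash
python3 -m jog '[[-0.1,-1,0,0,0,0],[0,0,0,0,0,0]]'| grep -E 'force|ee_pos'
python3 -m jog '[[0,-1,0,0,0,0],[0,0,0,0,0,0]]'| grep -E 'force|ee_pos'; python3 -m jog '[[-0.1,-1,0,0,0,0],[0,0,0,0,0,0]]'| grep -E 'force|ee_pos'
python3 -c "
from h import *
d=snap('side','side4.png'); cv2.imwrite('pics/s4.png',cv2.resize(d['img'][130:220,250:350,::-1],None,fx=6,fy=6,interpolation=2))"
```

```text
ee_pos: [0.6492, -0.013, 0.192]
contact_force: [-0.1, 5.0, 4.7]
ee_pos: [0.6492, -0.014, 0.192]
contact_force: [0.3, 5.1, 5.3]
ee_pos: [0.6491, -0.0145, 0.1921]
contact_force: [0.7, 6.5, 5.5]
```

View pics/s4.png

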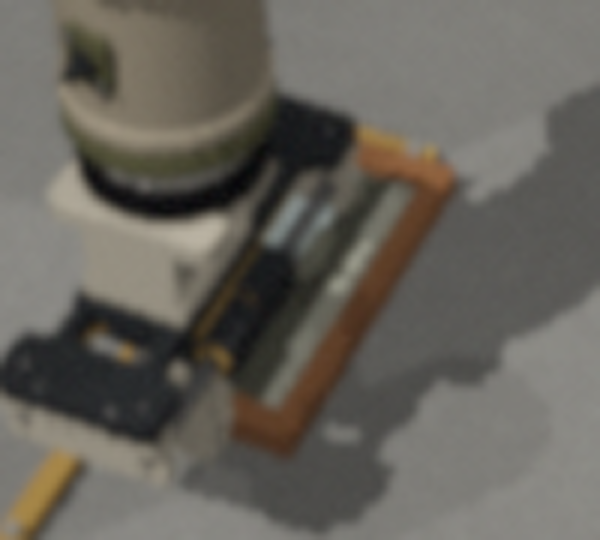

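The slide's end now meets the brass end piece (crop (400,150)), and contact has just begun. I'll press to about 10 N, then back off, rise and come round for a final press against the fence.

```bash
python3 -m jog '[[0,-1,0,0,0,0],[0,0,0,0,0,0]]'| grep -E 'force|ee_pos'
python3 -m jog '[[0,-1.5,0,0,0,0],[0,0,0,0,0,0]]'| grep -E 'force|ee_pos'; python3 -m jog '[[0,-1.5,0,0,0,0],[0,0,0,0,0,0]]'| grep -E 'force|ee_pos'; python3 pose.py
```

```text
ee_pos: [0.6491, -0.0147, 0.1921]
contact_force: [-0.3, 8.4, 5.3]
ee_pos: [0.6491, -0.0152, 0.1921]
contact_force: [-0.8, 10.7, 5.6]
ee_pos: [0.6491, -0.0155, 0.1921]
contact_force: [-0.2, 13.5, 5.4]
t 11.5167 p [649.1 -15.5 192.1] stop [ -0.7 100.4] jaw 86.61117741623114 down [-7.0e-04  4.6e-03 -1.0e+00] F [-0.2 13.5  5.4] 0.00030418340421207264
```

```bash
python3 -m jog '[[0.6,10,0,0,0,0],[0.6,10,0,0,0,0],[0,0,25,0,0,0],[0,0,25,0,0,0],[-22,-28,0,0,0,0],[-22,-28,0,0,0,0],[-22,-28,0,0,0,0],[-20,-28,0,0,0,0],[0,0,0,0,0,0],[0,0,0,0,0,0],[0,0,0,0,0,0]]' 1 && python3 pose.py
```

```text
t: 12.43
ee_pos: [0.5645, -0.111, 0.2418]
tool_rot: [0.0, 1.0, -0.031, -0.001]
contact_force: [0.4, -0.3, -0.2]
gripper_width: 0.0689
t 12.4333 p [ 564.5 -111.   241.8] stop [-79.1  -0.1] jaw 86.40259969468903 down [-1.7e-03 -2.0e-04 -1.0e+00] F [ 0.4 -0.3 -0.2] 0.06888484444543637
```

Good. Now down, and forward to the contact at x' ≈ -46.

```bash
python3 -m jog '[[0,0,-25,0,0,0],[0,0,-20,0,0,0],[0,0,-5,0,0,0],[0,0,0,0,0,0],[6,-0.4,0,0,0,0],[6,-0.4,0,0,0,0],[6,-0.4,0,0,0,0],[6,-0.4,0,0,0,0],[3,-0.2,0,0,0,0],[2,-0.2,0,0,0,0],[0,0,0,0,0,0]]' 1 && python3 -m jog '[[1.5,-0.1,0,0,0,0],[1.5,-0.1,0,0,0,0],[0,0,0,0,0,0]]'|grep -E 'force|ee_pos';  python3 -m jog '[[1.5,-0.1,0,0,0,0],[0,0,0,0,0,0]]'|grep -E 'force|ee_pos';  python3 -m jog '[[1.5,-0.1,0,0,0,0],[0,0,0,0,0,0]]'|grep -E 'force|ee_pos'; python3 pose.py
```

```text
t: 13.35
ee_pos: [0.5937, -0.1131, 0.1921]
tool_rot: [0.0, 1.0, -0.031, -0.001]
contact_force: [-1.1, 0.8, -0.6]
gripper_width: 0.0928
ee_pos: [0.5964, -0.1131, 0.1919]
contact_force: [1.0, 0.4, -0.7]
ee_pos: [0.5975, -0.1131, 0.1918]
contact_force: [-0.7, -0.3, 0.4]
ee_pos: [0.5981, -0.1132, 0.1916]
contact_force: [-5.4, 1.1, 4.2]
t 13.9333 p [ 598.1 -113.2  191.6] stop [-45.5  -0.2] jaw 86.46142522413622 down [-5.3e-03 -3.0e-04 -1.0e+00] F [-5.4  1.1  4.2] 0.09297703486943446
```

```bash
python3 -m jog '[[2,0,0,0,0,0],[0,0,0,0,0,0]]'|grep -E 'force|ee_pos'; python3 -m jog '[[-12,0.7,0,0,0,0],[-13,0.7,0,0,0,0],[0,0,35,0,0,0],[0,0,35,0,0,0],[0,0,35,0,0,0],[0,0,35,0,0,0],[0,0,35,0,0,0],[0,0,35,0,0,0],[-25,-19,0,0,0,0],[-25,-19,0,0,0,0],[-25,-19,0,0,0,0],[-25,-19,0,0,0,0],[-25,-19,0,0,0,0],[-25,-19,0,0,0,0],[-25,-18,0,0,0,0],[0,0,0,0,0,0],[0,0,0,0,0,0]]' 0; python3 pose.py
python3 -c "
from h import *
d=snap('side','side5.png'); c=snap('top','top5.png')
cv2.imwrite('pics/s5.png',cv2.resize(d['img'][90:240,220:420,::-1],None,fx=4,fy=4,interpolation=2))"
```

```text
ee_pos: [0.5988, -0.1131, 0.1915]
contact_force: [-9.5, 0.2, 8.2]
t: 15.52
ee_pos: [0.4002, -0.2449, 0.4021]
tool_rot: [0.0, 0.999, -0.033, -0.001]
contact_force: [0.7, 0.9, 0.4]
gripper_width: 0.0007
t 15.5167 p [ 400.2 -244.9  402.1] stop [-234.8 -144. ] jaw 86.24695839796419 down [-1.6e-03 -7.0e-04 -1.0e+00] F [0.7 0.9 0.4] 0.0007172640136668151
```

View pics/s5.png

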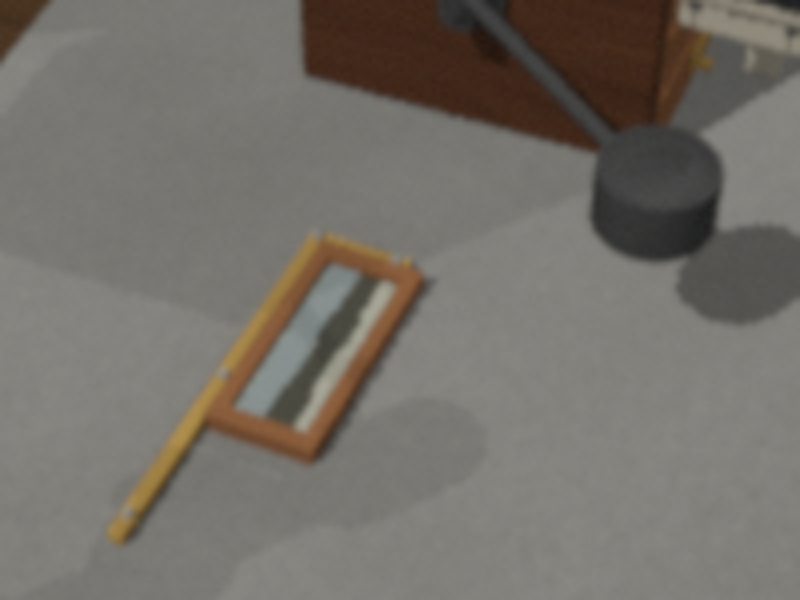

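The slide is unoccluded and flush on both sides: its far edge meets the fence from (215,415) to (315,245), and its end meets the end piece. The shade hasn't moved (top at (658,168)). I'll measure the slide centre and descend behind the shade.

```bash
python3 -c "
from h import *
d=dict(np.load('pics/side5.png.npz'))
w,r=rect(d,(255,145,335,212),*SL,.014); print(r)
print('shade side',ray(d,384.5,132,.166))
"; python3 -m jog '[[0,0,-27,0,0,0],[0,0,-27,0,0,0],[0,0,-23,0,0,0],[0,0,0,0,0,0]]' 0
```

```text
((646.1024780273438, -113.27081298828125), (187.95069885253906, 82.51438903808594), 86.36060333251953)
shade side [ 0.44740641 -0.19498066  0.166     ]
t: 15.95
ee_pos: [0.4017, -0.2426, 0.3218]
tool_rot: [-0.001, 1.0, -0.03, -0.003]
contact_force: [-0.6, -0.5, 0.5]
gripper_width: 0.0002
```

```bash
python3 -m jog '[[4.9,5.9,0,0,0,0],[4.9,5.9,0,0,0,0],[4.9,5.9,0,0,0,0],[4.9,5.9,0,0,0,0],[4.9,5.9,0,0,0,0],[4.9,5.9,0,0,0,0],[4.9,5.9,0,0,0,0],[4.9,5.9,0,0,0,0],[4.9,5.9,0,0,0,0],[4.9,5.9,0,0,0,0],[4.9,5.9,0,0,0,0],[4.9,5.9,0,0,0,0],[6.7,4.5,0,0,0,0],[6.7,4.5,0,0,0,0],[6.7,4.5,0,0,0,0],[6.7,4.5,0,0,0,0],[6.7,4.5,0,0,0,0],[6.7,4.5,0,0,0,0],[6.7,4.5,0,0,0,0],[6.7,4.5,0,0,0,0]]'; python3 -m jog '[[6.9,2.7,0,0,0,0],[6.9,2.7,0,0,0,0],[6.9,2.7,0,0,0,0],[6.9,2.7,0,0,0,0],[6.9,2.7,0,0,0,0],[6.9,2.7,0,0,0,0],[6,1.5,0,0,0,0],[6,1.5,0,0,0,0],[6,1.5,0,0,0,0],[5,1.5,0,0,0,0],[4,1.5,0,0,0,0],[0,0,0,0,0,0]]'; python3 pose.py
python3 -c "
from h import *
d=snap('side','side6.png'); c=snap('top','top6.png')
cv2.imwrite('pics/s6.png',np.hstack([cv2.resize(x['img'][a:a+130,b:b+130,::-1],None,fx=3,fy=3,interpolation=2) for x,a,b in((c,120,350),(d,80,240))]))"
```

```text
t: 17.62
ee_pos: [0.5145, -0.1368, 0.3249]
tool_rot: [0.0, 1.0, -0.031, -0.001]
contact_force: [-0.8, -0.5, -0.2]
gripper_width: 0.0009
t: 18.62
ee_pos: [0.583, -0.1129, 0.3249]
tool_rot: [-0.0, 1.0, -0.031, -0.0]
contact_force: [-0.4, -0.2, -0.3]
gripper_width: 0.0005
t 18.6167 p [ 583.  -112.9  324.9] stop [-60.6  -0.9] jaw 86.47066754701903 down [-7.e-04  4.e-04 -1.e+00] F [-0.4 -0.2 -0.3] 0.0004895346131309899
```

View pics/s6.png

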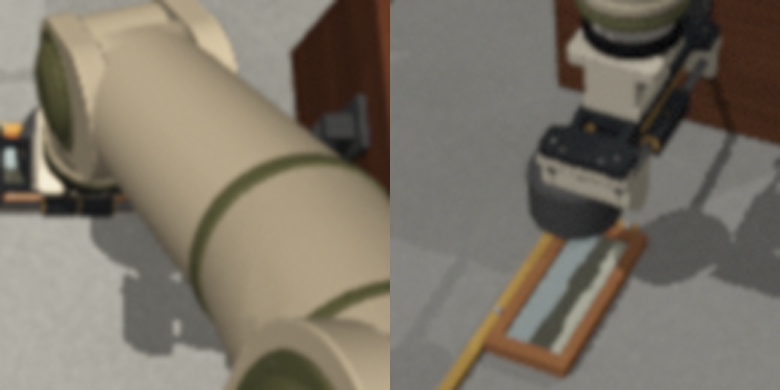

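The shade has swung over the far right part of the slide (side crop (575,200)). I'll push a bit more, then back off and measure.

```bash
python3 -m jog '[[4,0.3,0,0,0,0],[4,0.3,0,0,0,0],[3,0,0,0,0,0],[0,0,0,0,0,0]]'; python3 -m jog '[[-12,0,0,0,0,0],[-20,0,0,0,0,0],[-20,0,0,0,0,0],[-20,20,0,0,0,0],[-20,35,0,0,0,0],[-20,35,0,0,0,0],[-20,35,0,0,0,0],[-10,35,0,0,0,0],[0,35,0,0,0,0],[0,35,0,0,0,0],[0,35,0,0,0,0],[0,0,0,0,0,0]]'
python3 -c "
from h import *
d=snap('side','side7.png'); c=snap('top','top7.png')
cv2.imwrite('pics/s7.png',np.hstack([cv2.resize(x['img'][a:a+130,b:b+130,::-1],None,fx=3,fy=3,interpolation=2) for x,a,b in((c,110,345),(d,80,240))]))"
```

```text
t: 19.05
ee_pos: [0.5938, -0.1127, 0.3249]
tool_rot: [-0.0, 1.0, -0.031, -0.001]
contact_force: [0.2, -0.3, -0.2]
gripper_width: 0.0002
t: 20.05
ee_pos: [0.4512, 0.1592, 0.3255]
tool_rot: [-0.002, 1.0, -0.027, 0.001]
contact_force: [1.3, 1.1, -0.1]
gripper_width: 0.0008
```

View pics/s7.png

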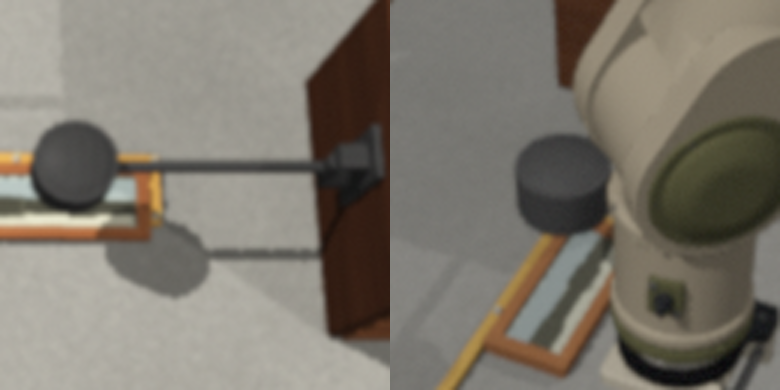

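Top crop: the shade (75,165) sits over the slide, with the bar running right to the bracket. I'll compare the dark silhouette with where a drum centred over the slide should project.

```bash
cat > lamp.py <<'E'
from h import *
import sys
f=sys.argv[1]
for n,o,roi in (('top',(640.9,-116.6),(350,140,384,185)),('side',(646,-115.),(278,118,314,165))):
    try: c=dict(np.load(f'pics/{n}{f}.png.npz'))
    except Exception: continue
    hsv=cv2.cvtColor(c['img'],cv2.COLOR_RGB2HSV)
    m=((hsv[...,2]<97)&(hsv[...,1]<60)).astype(np.uint8)*255
    k=cv2.convexHull(big(m,roi).astype(np.float32))[:,0]
    def hull(x,y): return cv2.convexHull(np.array([proj(c,[x+.04*np.cos(a),y+.04*np.sin(a),z]) for z in(.12,.165) for a in np.linspace(0,6.28,40)],np.float32))[:,0]
    # drum at z .12-.165: correct the position by the difference of bounding-box centres, at z=.1425
    h=hull(o[0]/1e3,o[1]/1e3)
    bb=lambda k:np.r_[k.min(0),k.max(0)]
    print(n,'seen',bb(k).round(1),'expected',bb(h).round(1))
    a=(bb(k)[:2]+bb(k)[2:]+1)/2; b=(bb(h)[:2]+bb(h)[2:])/2
    print('  shade - slide middle, mm',((ray(c,*a,.1425)-ray(c,*b,.1425))*1000)[:2].round(1))
E
python3 lamp.py 7
```

```text
top seen [350. 151. 383. 180.] expected [356.3 149.  386.7 181. ]
  shade - slide middle, mm [-2.3 12.8]
side seen [281. 124. 313. 159.] expected [281.1 123.  313.8 158.3]
  shade - slide middle, mm [-2.   4.4]
```

The silhouette edges fit to within a few mm. Both views put the shade 1–2 mm towards the robot, and comparing finger contacts (593.8 against 597.5 where the seated slide was touched) says about 3 mm. I'll nudge it 2.5 mm more.

```bash
python3 -m jog '[[8.6,-34,0,0,0,0],[8.6,-34,0,0,0,0],[8.6,-34,0,0,0,0],[8.6,-34,0,0,0,0],[8.6,-34,0,0,0,0],[8.6,-34,0,0,0,0],[8.6,-34,0,0,0,0],[8.6,-34,0,0,0,0],[20,0,0,0,0,0],[20,0,0,0,0,0],[15,0,0,0,0,0],[0,0,0,0,0,0]]'; python3 pose.py
```

```text
t: 21.15
ee_pos: [0.5766, -0.122, 0.3248]
tool_rot: [0.0, 0.999, -0.032, 0.0]
contact_force: [0.2, 0.0, 0.6]
gripper_width: 0.0006
t 21.15 p [ 576.6 -122.   324.8] stop [-66.4 -10.3] jaw 86.27537730636426 down [ 4.e-04 -2.e-04 -1.e+00] F [0.2 0.  0.6] 0.0005763610518773106
```

```bash
python3 -m jog '[[5,7,0,0,0,0],[5,1,0,0,0,0],[4,0,0,0,0,0],[3,0,0,0,0,0],[2,0,0,0,0,0],[0,0,0,0,0,0],[0,0,0,0,0,0]]'; python3 pose.py
```

```text
t: 21.73
ee_pos: [0.5937, -0.1118, 0.3249]
tool_rot: [0.0, 1.0, -0.031, -0.001]
contact_force: [0.6, 0.5, -0.1]
gripper_width: 0.0007
t 21.7333 p [ 593.7 -111.8  324.9] stop [-49.9   0.9] jaw 86.44595459608539 down [-1.9e-03 -2.0e-04 -1.0e+00] F [ 0.6  0.5 -0.1] 0.0006564351771127969
```

Now a 2.5 mm nudge. Then I retreat, clearing the side view as well: back, then up and far to the right-rear.

```bash
python3 -m jog '[[1.5,0,0,0,0,0],[1.2,0,0,0,0,0],[0,0,0,0,0,0]]'; python3 -m jog '[[-12,0,0,0,0,0],[-20,0,0,0,0,0],[-20,0,0,0,0,0],[-20,0,0,0,0,0],[-20,0,20,0,0,0],[-20,-20,25,0,0,0],[-20,-30,25,0,0,0],[-15,-30,10,0,0,0],[-15,-30,0,0,0,0],[-15,-30,0,0,0,0],[-10,-30,0,0,0,0],[-10,-30,0,0,0,0],[0,0,0,0,0,0]]'
python3 -c "
from h import *
d=snap('side','side8.png'); c=snap('top','top8.png')
cv2.imwrite('pics/s8.png',np.hstack([cv2.resize(x['img'][a:a+130,b:b+130,::-1],None,fx=3,fy=3,interpolation=2) for x,a,b in((c,110,300),(d,90,240))]))"; python3 lamp.py 8; python3 pose.py
```

```text
t: 21.98
ee_pos: [0.5965, -0.1117, 0.3248]
tool_rot: [0.0, 1.0, -0.031, -0.001]
contact_force: [-1.3, 0.8, -0.5]
gripper_width: 0.0002
t: 23.07
ee_pos: [0.398, -0.3158, 0.4037]
tool_rot: [0.001, 0.999, -0.035, -0.001]
contact_force: [0.7, -0.1, 0.0]
gripper_width: 0.0006
top seen [350. 150. 383. 180.] expected [356.3 149.  386.7 181. ]
  shade - slide middle, mm [-0.9 12.7]
side seen [281. 118. 313. 159.] expected [281.1 123.  313.8 158.3]
  shade - slide middle, mm [ 2.2 -5.7]
t 23.1667 p [ 400.  -311.3  403.6] stop [-230.8 -210.3] jaw 86.26861493920353 down [-1.5e-03 -2.0e-04 -1.0e+00] F [-0.   1.1 -0.4] 0.0004047954784132026
```

View pics/s8.png

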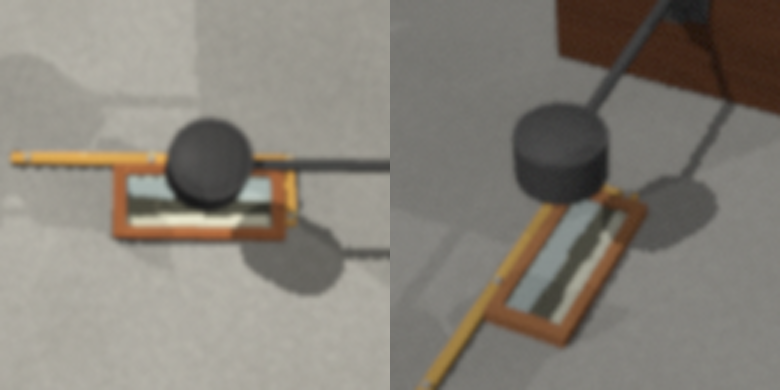

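Final views: the slide is flush with the fence and the end piece, and the shade is over the middle of the slide. Its edges are within about 1 px of expected in the side view and 1–3 px in the top view. The robot is clear, so I'm handing in.

```bash
python3 -c "
from rig import env
print(env.job_done())"
```

```text
the job is handed in; nothing more can be done
None
```

The job is handed in: the slide is seated in the brass stop and the lamp shade is over its middle. It took about 23 s of the 72 s, and no verdict was given.

**Slide:** I pushed it with two open fingers until it lay square against the fence. Then I pushed its left end until it met the end piece (13 N) and pressed it against the fence again (9.5 N). The last pictures show it flush on both sides.

**Lamp:** After that I pushed the shade round with closed fingers and nudged it once more by 2.5 mm. Towards or away from the robot, the shade edges as I read them off the last top picture are within about 1 mm of centre.

**Checks that disagreed:**
- **Shade along the bar:** the top view puts the shade about 5 mm left of centre, while the side view shows almost no offset. The bar's length fixes that direction, so I left it.
- **Shade outline script:** its printed offsets (up to 13 mm) were unreliable, because other dark parts got into the outline. I read the shade edges from the pictures instead.
- **Camera calibration:** the two cameras differ by about 5 mm on where the stop is, so I compared the shade and slide with the stop within each view.

I went nowhere near the chimney, lens case or small square slide, but did not measure them again at the end.

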